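# Close up the row of parts cases in the stores rack

### The job

The blue-lidded parts case standing loose and crooked in the middle of the low rack has to go back beside the other blue-lidded case: butt it flush against that case's side so that no gap is left, with the front faces level, standing flat on the rack's deck, then let go. Do not shove the other blue case or the red one out of place, and leave the can and the carton on the deck and the bearing and the wrench in front of it alone.

Things in the scene. Friction and masses are not known exactly. Their poses are not given: they have to be found in the camera images.
- loose_case: the loose case to be moved: grey box, blue lid, 0.35 to 0.7 kg, 120 mm along its x (front to back), 96 mm along y, 85 mm tall to the lid's top, upright sides; the front, with paper label and latch, faces -x; origin at the centre of its underside. It stands free between the two others, 4 to 11 cm from each, turned up to 0.3 rad from the rack. A black carry handle stands on its lid
- loose_case_handle (a point): middle of that handle's bar, 117 mm straight above the case's origin; axes as the case's. The rigid bar is 84 mm long along the case's x, 18 mm wide (y), 18 mm tall; its underside is 23 mm and its top 41 mm above the lid; one post (18 mm wide, 12 mm long) 36 mm either side of the middle carries it
- blue_neighbour: the neighbour to butt against: same kind of case, blue lid, same handle, 1.8 kg, not fixed; it may stand on the +y or the -y side of the loose case; 120 mm along its x (front to back), 96 mm along y, 85 mm tall to the lid's top, upright sides; the front, with paper label and latch, faces -x; origin at the centre of its underside
- red_neighbour: same kind of case, red lid, 1.8 kg, not fixed, on the other side of the loose case; not to be disturbed; origin and axes as the blue ones
- rack: fixed low rack; origin on the bench under the deck's middle, x away from the robot, y to the left along the deck. Wooden deck 220 mm (x) by 760 mm (y), top 20 mm above the bench; the cases stand on it. Above it hangs a full-width shelf with stock, x -4 to 100 mm, underside 300 mm above the bench: reach in under it, tool leaning back to the robot. Uprights at x 85, y +-370 mm
- filter_can: orange round can with a paper band, 66 mm across, 100 mm tall, on the deck near the rack's left (+y) end; origin at the centre of its underside; a bystander, not to be disturbed
- carton: plain brown carton 90 x 60 x 70 mm on the deck near the rack's right (-y) end; origin at the centre of its underside; a bystander, not to be disturbed
- bearing: steel ring 80 mm across, 24 mm tall, lying on the bench in front of the rack; origin at the centre of its underside; a bystander, not to be disturbed
- wrench: steel wrench, 190 mm long, lying on the bench in front of the rack; its length is along its x; a bystander, not to be disturbed
Things that resemble listed ones, but are neither listed nor needed, are in the scene too. Leave any orange look-alike of the loose_case alone. Leave any green look-alike of the blue_neighbour alone.

How it is judged (in metres and radians):
At the end, for the whole second after the job is handed in: The loose blue case stands on the deck side by side with the other blue case: gap under 4.5 mm, front faces level within 7 mm, sides parallel within 0.07 rad, upright within 0.05 rad, at rest; the other blue case is within 15 mm of where it stood ((y of loose_case in the frame of blue_neighbour between 0.092 and 0.1005 m or y of loose_case in the frame of blue_neighbour between -0.1005 and -0.092 m) and x of loose_case in the frame of blue_neighbour between -0.007 and 0.007 m and z of loose_case in the frame of blue_neighbour between -0.004 and 0.004 m and angle between the x axis of loose_case and the x axis of blue_neighbour, either way round below 0.07 rad and angle between each of loose_case, blue_neighbour's own z axis and vertical below 0.05 rad and linear speed of loose_case below 0.01 m/s and angular speed of loose_case below 0.05 rad/s and distance of blue_neighbour from where it was at the start of the episode below 0.015 m); the robot touches nothing.
It fails at once if the other blue case is shoved more than 25 mm (distance of blue_neighbour from where it was at the start of the episode above 0.025 m).
It fails at once if the red case is moved more than 12 mm (distance of red_neighbour from where it was at the start of the episode above 0.012 m).
It fails at once if a bystander is moved more than 20 mm (distance of any of filter_can, carton, bearing, wrench from where it was at the start of the episode above 0.02 m).
It also fails if it takes over 32 s, if anything falls off the work surface, if the arm or the gripper's body presses on something with over 40 N, if the wrist force passes 120 N, or if a joint passes its speed limit or range.

### The arm

A 6-joint arm with a two-finger parallel gripper is mounted at the origin on the work surface. World frame = base frame: x ahead of the robot, y to its left, z up, the work surface at z = 0. Lengths are in mm, angles in degrees, forces in N, time in s.
With the tool pointing down it reaches from about 350 to 850 mm from the base axis. Payload 8.1 kg.
Tool frame: the origin (TCP) lies midway between the tips of the shut fingers; the grasp point (between the pads) lies 19 mm behind it; z points along the fingers, y is the line along which they close (so a half turn about z gives the same grasp; the last joint's range is limited). The gripper opens to 85 mm and grips with 20 to 120 N. Pads are 22 mm wide; open, the fingers measure 114 mm over their backs; the gripper's body (76 mm by 85 mm) begins 54 mm behind the grasp point. The pads swing forward as they close: fully open they stand 13 mm farther back than shut.
Start: joints at [62.945, 7.471, 85.268, -0, 87.261, -4.893], TCP at [226.315, 555.686, 231.292] pointing down, gripper open.
Joint ranges: [-169.43, 169.43], [-51.17, 129.36], [1.28, 143.12], [-76.62, 256.62], [0, 156.53], [-152.29, 152.29]. Speed limits (degrees/s): [136.94, 136.94, 159.86, 180, 180, 180].

### API

Orientations are given as [roll, pitch, yaw] about the fixed x, y, z axes, in that order (R = Rz(yaw) Ry(pitch) Rx(roll)).
In Python, from bench import sense, snapshot, camera_params, hand_in, masks_of, pinpoint gives the robot as it stands.
- The arm moves only by the tool step_arm, never from a script. Its argument "targets" is a list of rows, each an object with "angular": the turn, a rotation vector about the tool's x, y, z scaled (see below), a list of three; "dp": the shift along the tool's x, y, z scaled (see below), a list of three; "fingers": the closure, from 0 (fully open) to 1 (shut). A call has exactly 8 rows; each row is the pose to reach, as a shift and turn from the pose commanded when the call began, along the tool's axes at that moment, turning the shorter way round; what a row does not reach only later rows make up. The controller multiplies each number of a shift by 0.2 m and each number of a turn by 180 degrees. A row lasts 1/8 s, in which the tool goes at most 62.5 mm and 10.7 degrees, less where a joint would pass 70% of its speed; a pose out of reach is approached as far as the arm can. A call with a number of a shift or a turn outside -1 to 1 is refused whole. A call with a gripper value outside its range is refused whole. The fingers move at their own pace and stop on an object; "newtons" is the grip in N (left out, the last holds). Time passes only in rows, so rows that repeat a pose let the fingers close, or fill a call up. It gives the time, the measured TCP pose, the force, the opening and the grip force at its end, in the units of the state.
- sense(): the state, without advancing time (a new reading comes with each control period).
- snapshot(name): name is "side" or "top" or "wrist"; returns the picture (480x640x3 uint8, blue, green, red); there is no depth.
- camera_params(name): a dict with "vfov" (degrees; the focal length in pixels is half the picture's height over the tangent of half this angle, whatever the lens; pixels are square), "cx", "cy" (the principal point, pixels), "D" ([k1, k2, p1, p2, k3] as OpenCV has them; the pictures are not rectified), "R" (3x3) and "t" (3): a world point X has camera coordinates R X + t. Camera axes: x right, y down, z forward; pixel columns grow to the right and rows downward; lengths in mm; the calibration is good to about 2 mm. A picture is of the moment at which its call begins: read the wrist's pose just before it. camera_params takes no time and is no camera call; for the wrist camera it gives the pose at the moment of the call.
- hand_in(): hands the job in; it is judged then, once.
Trained networks look in the newest picture that a camera, given by its name, has taken for a name from the list of things; names that differ only in an ending like _2 or _b are one class to them, and where a whole thing is asked for, a point or a joint stands for the part that bears it (a point fixed in the world has none). Each returns a list of dicts, best first, with "conf" (0 to 1); they miss things now and then, are a little off and sometimes report something else, mostly with a low value. They report only what shows in the picture. A call takes as long as a camera call. They do not tell look-alikes from the thing itself.
- masks_of(camera, label): "pixels" (480x640 bool, what is visible of it) and "at" ([column, row] in pixels, amid what is visible of it).
- pinpoint(camera, label): "at" ([column, row] in pixels: a listed point, or the origin of a listed thing).
The state is a dict: "time": time; "joint_pos": joint angles; "qd": joint speeds; "joint_efforts": joint torques, N m; "tool_pos": TCP position; "tcp_rot": TCP orientation; "ft_force": force on the tool from outside, world axes, zero at the start; "wrist_torque": the same for the moment, N m; "finger_gap": finger opening in mm; "grip_force": force on a finger pad.
Only numpy, scipy, OpenCV 4.12 (cv2) and the standard library are available. Lean on these libraries where they do the work, as an engineer would, in place of code of your own. Each camera call takes 0.05 s, during which the arm holds its last target. There are 200 camera calls.

## Working session

There is one attempt and no reset: what is moved stays moved. The work goes in short steps, Python scripts to look and compute and a tool call to move; the robot and the scene stay as the last step left them, time stands still between calls to the robot, and variables do not carry over. Pictures are saved under pics/ and viewed, at most 10 in all, crops included, and the job is handed in when it is done.

Besides the shell and the picture viewer there is one more tool, called by a JSON object that holds its "api" and its "payload". step_arm: Moves the arm, as the interface text tells. Its arguments: {"type":"object","properties":{"targets":{"type":"array","items":{"type":"object","properties":{"angular":{"type":"array","items":{"type":"number","minimum":-1,"maximum":1}},"dp":{"type":"array","items":{"type":"number","minimum":-1,"maximum":1}},"fingers":{"type":"number"}}}},"newtons":{"type":"number"}},"required":["targets"]}

```bash
ls; mkdir -p pics; cat > h.py <<'E'
import numpy as np, cv2
from bench import *
from scipy.spatial.transform import Rotation as Ro
def K(c):
    f=240/np.tan(np.radians(c['vfov'])/2); return np.array([[f,0,c['cx']],[0,f,c['cy']],[0,0,1.]])
def ray(c,px):
    u=cv2.undistortPoints(np.array([[px]],float),K(c),np.array(c['D'],float))[0,0]
    R=np.array(c['R']);t=np.array(c['t']); d=R.T@np.array([u[0],u[1],1]); return -R.T@t,d/np.linalg.norm(d)
def atz(c,px,z):
    o,d=ray(c,px); return o+d*(z-o[2])/d[2]
def tri(rs):
    A=0;b=0
    for o,d in rs:
        P=np.eye(3)-np.outer(d,d);A=A+P;b=b+P@o
    return np.linalg.solve(A,b)
def proj(c,X):
    return cv2.projectPoints(np.array(X,float).reshape(-1,1,3),cv2.Rodrigues(np.array(c['R'],float))[0],np.array(c['t'],float),K(c),np.array(c['D'],float))[0][:,0]
E
python3 - <<'E'
from h import *
np.set_printoptions(precision=1,suppress=True)
ims=[]
C={}
for n in ['side','top']:
    im=snapshot(n);cv2.imwrite(f'pics/{n}0.png',im);C[n]=camera_params(n)
    print(n,-np.array(C[n]['R']).T@C[n]['t'],np.array(C[n]['R'])[2])
    for l in ['loose_case','loose_case_handle','blue_neighbour','red_neighbour','rack','filter_can','carton']:
        print(n,l,[(np.round(r['at'],1),round(r['conf'],2)) for r in pinpoint(n,l)[:4]])
print(sense())
E
```

```text
pics
side [255.2 403.3 775.6] [ 0.3 -0.5 -0.8]
side loose_case [(array([274.2, 285.5]), 0.95), (array([415.2, 300.2]), 0.78)]
side loose_case_handle [(array([430.6, 269.8]), 0.71), (array([268.3, 250.5]), 0.57)]
side blue_neighbour [(array([313.6, 224.2]), 0.94), (array([358.1, 147.8]), 0.72)]
side red_neighbour [(array([213.2, 353.5]), 0.93), (array([367.7, 272.3]), 0.28)]
side rack []
side filter_can [(array([368., 274.]), 0.68), (array([174. , 409.9]), 0.59)]
side carton [(array([330.7, 183.2]), 0.89)]
top [384.5 -34.  995.2] [ 0.2  0.  -1. ]
top loose_case [(array([333.2, 326.6]), 0.89), (array([278.9, 204.5]), 0.63)]
top loose_case_handle [(array([336.4, 329.9]), 0.79), (array([272.6, 191.3]), 0.73), (array([338.6, 271.8]), 0.65)]
top blue_neighbour [(array([354.6, 196.3]), 0.97), (array([493.6, 180.4]), 0.77)]
top red_neighbour [(array([197.8, 204. ]), 0.92)]
top rack []
top filter_can [(array([145.5, 207. ]), 0.73), (array([339.7, 270.6]), 0.63)]
top carton [(array([415.1, 184.5]), 0.79)]
{'time': 0.8, 'joint_pos': array([62.9,  7.5, 85.3,  0. , 87.3, -4.9]), 'qd': array([ 0.1, -0. ,  0.1,  0. , -0.1,  0. ]), 'joint_efforts': array([ -0. , -56.9, -50.1,  -0. ,   0. ,   0. ]), 'tool_pos': array([226.3, 555.7, 231.3]), 'tcp_rot': array([-180. ,   -0. ,  157.8]), 'ft_force': array([ 0.4, -0.2, -0.5]), 'wrist_torque': array([ 0.,  0., -0.]), 'grip_force': 0.0, 'finger_gap': 85.5823878593392}
```

View pics/side0.png

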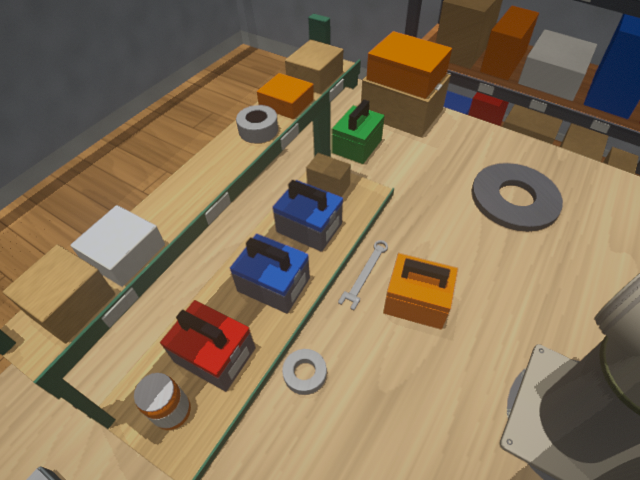

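View pics/top0.png

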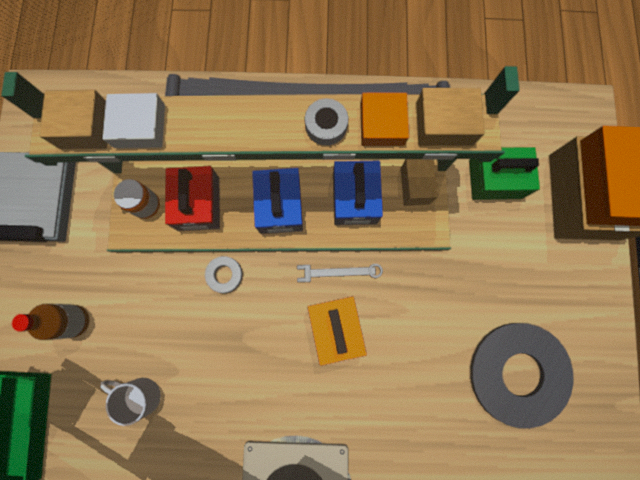

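```bash
python3 - <<'E'
from h import *
np.set_printoptions(precision=1,suppress=True)
C={n:camera_params(n) for n in['side','top']}
P={'loose':((274.2,285.5),(278.9,204.5)),'handle':((268.3,250.5),(272.6,191.3)),'blue':((313.6,224.2),(354.6,196.3)),'red':((213.2,353.5),(197.8,204.))}
for k,(a,b) in P.items():
    print(k,tri([ray(C['side'],a),ray(C['top'],b)]), atz(C['side'],a,20),atz(C['top'],b,20))
E
```

```text
loose [615.   54.5  14.6] [610.3  56.4  20. ] [615.8  54.9  20. ]
handle [611.3  56.5 139.7] [675.1  -9.6  20. ] [645.8  70.4  20. ]
blue [ 631.2 -114.6   33.1] [ 632.4 -124.8   20. ] [ 639.6 -113.9   20. ]
red [613.3 237.1  24.2] [617.9 237.1  20. ] [611.9 236.9  20. ]
```

The side view shows the loose case with its handle at about (268,250), the blue neighbour at (308,212) on the -y side, and the red case at (208,342). In the top view these are at (278,200), (358,192) and (191,197). The orange and green cases are look-alikes. Next I'll fit case models to the masks.

```bash
cat > fit.py <<'E'
from h import *
from scipy.optimize import minimize
def boxpts(a,b,c0,c1,cx=0):
    return np.array([[cx+sx*a,sy*b,z] for sx in(-1,1) for sy in(-1,1) for z in(c0,c1)],float)
PARTS=[boxpts(60,48,0,85),boxpts(42,9,108,126),boxpts(6,9,85,108,36),boxpts(6,9,85,108,-36)]
def render(c,p,S=4):
    x,y,z,yaw=p; m=np.zeros((480*S,640*S),np.uint8); R=Ro.from_euler('z',yaw).as_matrix()
    for P in PARTS:
        q=proj(c,P@R.T+[x,y,z]); h=cv2.convexHull(((q+.5)*S-.5).astype(np.float32))
        cv2.fillConvexPoly(m,np.round(h*8).astype(np.int32),255,shift=3)
    return cv2.resize(m,(640,480),interpolation=cv2.INTER_AREA)/255.
def fit(views,p0,fz=None):
    def cost(v):
        p=[v[0],v[1],v[2] if fz is None else fz,v[3]/100]
        return sum(np.abs(render(c,p)-m).sum()/m.sum() for c,m in views)
    s=np.array([p0+np.array(d) for d in [[0,0,0,0],[8,0,0,0],[0,8,0,0],[0,0,8,0],[0,0,0,10]]])
    r=minimize(cost,p0,method='Nelder-Mead',options=dict(initial_simplex=s,maxiter=250,xatol=.1,fatol=1e-4))
    return r.x,r.fun
def best(n,l,px):
    ms=[m for m in masks_of(n,l)]
    return min(ms,key=lambda m:np.hypot(*(np.array(m['at'])-px)))
E
python3 - <<'E'
from fit import *
np.set_printoptions(precision=1,suppress=True)
C={n:camera_params(n) for n in['side','top']}
G={'loose_case':((270,270),(278,200),[613,55,20,0]),'blue_neighbour':((308,212),(358,192),[625,-110,20,0]),'red_neighbour':((208,342),(191,197),[613,237,20,0])}
for l,(a,b,p0) in G.items():
    M={'side':best('side',l,a),'top':best('top',l,b)}
    print(l,[(n,m['at'],m['pixels'].sum()) for n,m in M.items()])
    V=[(C[n],M[n]['pixels'].astype(float)) for n in M]
    print(' both',*fit(V,np.array(p0,float)),' z20',*fit(V,np.array(p0,float),20.))
    for v in V: print(' one z20',*fit([v],np.array(p0,float),20.))
for px in [(108,250),(450,246)]: print('deck edge',atz(C['top'],px,20))
for px in [(30,157),(500,157)]: print('shelf edge',atz(C['top'],px,300))
E
```

```text
loose_case [('side', [271.3, 272.5], np.int64(4154)), ('top', [273.7, 200.1], np.int64(3031))]
 both [613.1  53.5  16.6  10.3] 0.07692557840757205  z20 [612.2  53.6  22.8   9.8] 0.08690257441756988
 one z20 [614.4  54.7  19.5  10.2] 0.05826843014528874
 one z20 [612.1  53.4  24.8   9.8] 0.020263809911955546
blue_neighbour [('side', [307.6, 208.7], np.int64(3497)), ('top', [358.5, 190.1], np.int64(2968))]
 both [ 637.7 -113.7   16.9    5.1] 0.08835112913305669  z20 [ 636.8 -112.8   24.7    6.1] 0.09587790765622914
 one z20 [ 637.1 -112.3   13.7    6.4] 0.03504628617246155
 one z20 [ 634.7 -113.2   21.2    3.1] 0.05413693779398552
red_neighbour [('side', [207.2, 346.8], np.int64(5133)), ('top', [190.6, 195.0], np.int64(3403))]
 both [614.  237.5  16.7   7.4] 0.07643330722123365  z20 [612.6 237.3  20.6   8.1] 0.08342496747442923
 one z20 [614.2 237.7  23.8   6.1] 0.045171764400285724
 one z20 [612.6 237.2  22.4   8.5] 0.03286143137831095
deck edge [501.9 430.3  20. ]
deck edge [ 533.2 -326.4   20. ]
shelf edge [619.3 447.3 300. ]
shelf edge [ 640.2 -328.7  300. ]
```

```bash
cat >> h.py <<'E'
def Rt(yaw,th):  # rad, deg
    s,c=np.sin(np.radians(th)),np.cos(np.radians(th))
    return Ro.from_euler('z',yaw).as_matrix()@np.array([[-c,0,s],[0,1,0],[-s,0,-c]])
def cmd(p,R,p0=None,R0=None):
    s=sense(); p0=s['tool_pos'] if p0 is None else p0
    R0=Ro.from_euler('xyz',s['tcp_rot'],degrees=True).as_matrix() if R0 is None else R0
    print('dp',np.round(R0.T@(np.array(p)-p0)/200,4),'ang',np.round(Ro.from_matrix(R0.T@R).as_rotvec()/np.pi,4))
E
python3 - <<'E'
from h import *
R=Rt(0.08,35); g=np.array([520,0,255]); cmd(g,R)
E
```

```text
dp [-2.408  -2.0193 -0.1185] ang [-0.0454 -0.1909 -0.1439]
```

{"api": "step_arm", "payload": {"targets": [{"dp": [-0.1,-0.085,-0.005],"angular": [0,0,0],"fingers": 0.3},{"dp": [-0.2,-0.17,-0.01],"angular": [0,0,0],"fingers": 0.3},{"dp": [-0.3,-0.25,-0.015],"angular": [0,0,0],"fingers": 0.3},{"dp": [-0.4,-0.335,-0.02],"angular": [0,0,0],"fingers": 0.3},{"dp": [-0.5,-0.42,-0.025],"angular": [0,0,0],"fingers": 0.3},{"dp": [-0.6,-0.505,-0.03],"angular": [0,0,0],"fingers": 0.3},{"dp": [-0.7,-0.59,-0.035],"angular": [0,0,0],"fingers": 0.3},{"dp": [-0.8,-0.67,-0.04],"angular": [0,0,0],"fingers": 0.3}]}}

```text
time: 2.1
tool_pos: [324.3, 370.5, 239.5]
tcp_rot: [180.0, 0.0, 157.8]
ft_force: [0.4, 0.2, -0.3]
finger_gap: 59.9
grip_force: 0.0
```

{"api": "step_arm", "payload": {"targets": [{"dp": [-0.1,-0.085,-0.005],"angular": [0,0,0],"fingers": 0.3},{"dp": [-0.2,-0.17,-0.01],"angular": [0,0,0],"fingers": 0.3},{"dp": [-0.3,-0.25,-0.015],"angular": [0,0,0],"fingers": 0.3},{"dp": [-0.4,-0.335,-0.02],"angular": [0,0,0],"fingers": 0.3},{"dp": [-0.5,-0.42,-0.025],"angular": [0,0,0],"fingers": 0.3},{"dp": [-0.6,-0.505,-0.03],"angular": [0,0,0],"fingers": 0.3},{"dp": [-0.7,-0.59,-0.035],"angular": [0,0,0],"fingers": 0.3},{"dp": [-0.8,-0.67,-0.04],"angular": [0,0,0],"fingers": 0.3}]}}

```text
time: 3.1
tool_pos: [421.9, 186.0, 247.5]
tcp_rot: [180.0, 0.0, 157.8]
ft_force: [0.3, 0.6, -0.2]
finger_gap: 59.7
grip_force: 0.0
```

{"api": "step_arm", "payload": {"targets": [{"dp": [-0.1,-0.085,-0.005],"angular": [-0.006,-0.024,-0.018],"fingers": 0.3},{"dp": [-0.2,-0.17,-0.01],"angular": [-0.012,-0.048,-0.036],"fingers": 0.3},{"dp": [-0.3,-0.25,-0.015],"angular": [-0.017,-0.072,-0.054],"fingers": 0.3},{"dp": [-0.4,-0.335,-0.02],"angular": [-0.023,-0.096,-0.072],"fingers": 0.3},{"dp": [-0.5,-0.42,-0.025],"angular": [-0.029,-0.12,-0.09],"fingers": 0.3},{"dp": [-0.6,-0.505,-0.03],"angular": [-0.034,-0.144,-0.108],"fingers": 0.3},{"dp": [-0.7,-0.59,-0.035],"angular": [-0.04,-0.167,-0.126],"fingers": 0.3},{"dp": [-0.8,-0.67,-0.04],"angular": [-0.0454,-0.191,-0.144],"fingers": 0.3}]}}

```text
time: 4.1
tool_pos: [519.6, 1.7, 255.9]
tcp_rot: [-179.9, 35.2, -175.2]
ft_force: [-0.3, 0.5, -0.6]
finger_gap: 59.6
grip_force: 0.0
```

```bash
python3 - <<'E'
from fit import *
s=sense();print(s['time'],s['tool_pos'],s['tcp_rot'],s['finger_gap'])
c=camera_params('wrist');im=snapshot('wrist');cv2.imwrite('pics/w1.png',im)
for l in ['loose_case','loose_case_handle','blue_neighbour','red_neighbour']:
    for r in pinpoint('wrist',l)[:3]: print(l,np.round(r['at']),round(r['conf'],2),np.round(atz(c,r['at'],137 if 'handle' in l else 20),1))
    for r in masks_of('wrist',l)[:2]: print('   m',r['at'],r['pixels'].sum())
E
```

```text
4.1 [519.5768613    1.65071184 255.91003139] [-179.88592855   35.22775294 -175.22490396] 59.632095532190164
loose_case [369. 158.] 0.8 [610.5  55.2  20. ]
loose_case [210. 166.] 0.24 [ 635.3 -115.5   20. ]
   m [377.8, 179.3] 16469
loose_case_handle [378. 243.] 0.8 [612.3  54.3 137. ]
   m [377.1, 182.4] 16253
blue_neighbour [207. 168.] 0.75 [ 637.7 -119.2   20. ]
   m [7.5, 208.6] 1088
red_neighbour [530. 171.] 0.61 [611.2 237.6  20. ]
   m [557.3, 195.5] 19466
```

View pics/w1.png

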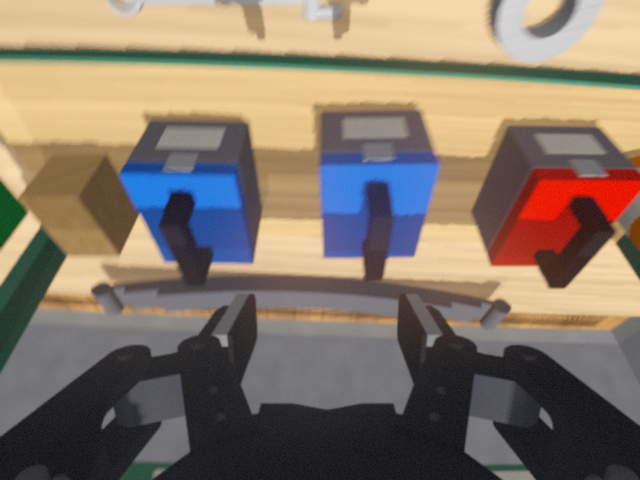

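The wrist view (upside down) shows the loose case at (377,180), the blue neighbour at (192,200) and the red case at (557,195). The handles are clear. I'll refine the fit using the blue lids.

```bash
cat > lid.py <<'E'
from fit import *
def seg(im):
    h=cv2.cvtColor(im,cv2.COLOR_BGR2HSV); return ((abs(h[...,0].astype(int)-110)<14)&(h[...,1]>130)&(h[...,2]>50)).astype(float)
def hull(c,P,p,S=4):
    x,y,z,yaw=p; R=Ro.from_euler('z',yaw).as_matrix(); m=np.zeros((480*S,640*S),np.uint8)
    q=proj(c,P@R.T+[x,y,z]); h=cv2.convexHull(((q+.5)*S-.5).astype(np.float32))
    cv2.fillConvexPoly(m,np.round(h*8).astype(np.int32),255,shift=3)
    return cv2.resize(m,(640,480),interpolation=cv2.INTER_AREA)/255.
def lidfit(views,p0,lo0=62.):
    W=[]
    for c,m in views:
        full=render(c,p0); near=cv2.dilate((full>0).astype(np.uint8),np.ones((25,25)))
        W.append((c,m,near))
    def cost(v):
        p=[v[0],v[1],20,v[2]/100]; t=0
        for c,m,near in W:
            L=hull(c,boxpts(60,48,v[3],85),p,2)
            H=sum(hull(c,P,p,2) for P in PARTS[1:])
            ok=near*(cv2.dilate(H,np.ones((3,3)))<.05)
            t+=(np.abs(L-m)*ok).sum()/(L*ok).sum()
        return t/len(W)
    q0=np.array([p0[0],p0[1],p0[3]*100,lo0])
    s=np.array([q0+np.array(d) for d in [[0]*4,[4,0,0,0],[0,4,0,0],[0,0,6,0],[0,0,0,6]]])
    r=minimize(cost,q0,method='Nelder-Mead',options=dict(initial_simplex=s,maxiter=160,xatol=.1,fatol=1e-4))
    return np.round(r.x,1),round(r.fun,3)
E
python3 - <<'E'
from lid import *
I={'wrist':cv2.imread('pics/w1.png'),'side':cv2.imread('pics/side0.png'),'top':cv2.imread('pics/top0.png')}
C={n:camera_params(n) for n in I}
for l,p in {'loose':[612.5,54,20,.1],'blue':[637,-113,20,.06]}.items():
    for vs in (['wrist'],['top'],['side'],['wrist','top','side']):
        print(l,vs,*lidfit([(C[n],seg(I[n])) for n in vs],p))
p=[612.5,54,137]
R=Rt(.1,35); z=R[:,2]
cmd(np.array(p)+19*z-40*z,R);cmd(np.array(p)+19*z,R)
E
```

```text
loose ['wrist'] [605.9  53.6   4.5  84.8] 0.29
loose ['top'] [610.6  52.1  10.3  84.8] 0.064
loose ['side'] [611.2  58.3  10.   84.5] 0.074
loose ['wrist', 'top', 'side'] [610.8  54.5   8.   82.3] 0.17
blue ['wrist'] [ 629.4 -111.2    4.5   79.1] 0.106
blue ['top'] [ 634.  -112.6    3.2   84.8] 0.059
blue ['side'] [ 638.2 -114.9    0.8   74.7] 0.342
blue ['wrist', 'top', 'side'] [ 634.4 -112.9    1.1   76.2] 0.195
dp [-0.0569  0.2134  0.6592] ang [-0.0033  0.     -0.0048]
dp [-0.0568  0.2155  0.8592] ang [-0.0033  0.     -0.0048]
```

{"api": "step_arm", "payload": {"targets": [{"dp": [-0.02,0.07,0.1],"angular": [-0.003,0,-0.005],"fingers": 0.3},{"dp": [-0.04,0.14,0.22],"angular": [-0.003,0,-0.005],"fingers": 0.3},{"dp": [-0.055,0.21,0.36],"angular": [-0.003,0,-0.005],"fingers": 0.3},{"dp": [-0.055,0.214,0.5],"angular": [-0.003,0,-0.005],"fingers": 0.3},{"dp": [-0.055,0.214,0.62],"angular": [-0.003,0,-0.005],"fingers": 0.3},{"dp": [-0.055,0.214,0.74],"angular": [-0.003,0,-0.005],"fingers": 0.3},{"dp": [-0.055,0.214,0.855],"angular": [-0.003,0,-0.005],"fingers": 0.3},{"dp": [-0.055,0.214,0.855],"angular": [-0.003,0,-0.005],"fingers": 0.3}]}}

```text
time: 5.55
tool_pos: [621.6, 54.6, 119.1]
tcp_rot: [-180.0, 34.8, -174.3]
ft_force: [-0.0, -0.2, -0.6]
finger_gap: 60.1
grip_force: 0.0
```

```bash
python3 - <<'E'
from fit import *
s=sense();print(s['time'],s['tool_pos'],s['tcp_rot'],s['finger_gap'],s['ft_force'])
R=Ro.from_euler('xyz',s['tcp_rot'],degrees=True).as_matrix();print('grasp pt',s['tool_pos']-19*R[:,2])
im=snapshot('wrist');cv2.imwrite('pics/w2.png',im)
E
```

```text
5.55 [621.60532913  54.62472219 119.1081926 ] [-179.95388329   34.77655574 -174.25102628] 60.05506758834976 [-0.01266386 -0.171981   -0.58028752]
grasp pt [610.82113539  53.55437629 134.71445818]
```

View pics/w2.png

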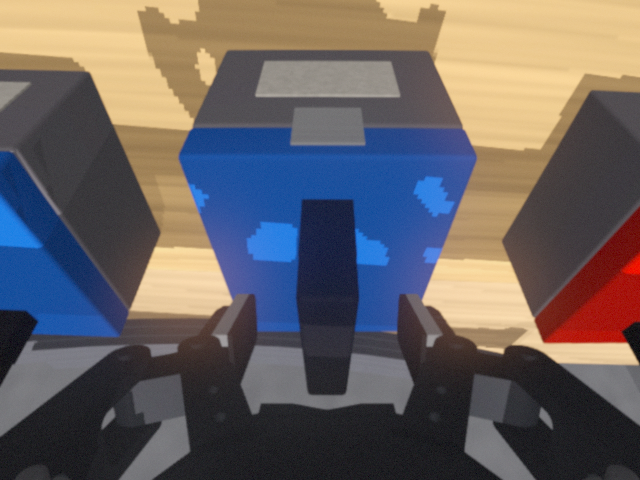

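The handle bar at (327,290) sits centred between the fingers, which are at (240,330) and (415,330). Closing.

{"api": "step_arm", "payload": {"newtons": 70, "targets": [{"dp": [0,0,0],"angular": [0,0,0],"fingers": 1},{"dp": [0,0,0],"angular": [0,0,0],"fingers": 1},{"dp": [0,0,0],"angular": [0,0,0],"fingers": 1},{"dp": [0,0,0],"angular": [0,0,0],"fingers": 1},{"dp": [0,0,0],"angular": [0,0,0],"fingers": 1},{"dp": [-0.01,0,-0.014],"angular": [0,0,0],"fingers": 1},{"dp": [-0.02,0,-0.029],"angular": [0,0,0],"fingers": 1},{"dp": [-0.02,0,-0.029],"angular": [0,0,0],"fingers": 1}]}}

```text
time: 6.6
tool_pos: [622.1, 53.5, 128.2]
tcp_rot: [-179.9, 35.0, -174.3]
ft_force: [1.2, 0.2, -4.4]
finger_gap: 17.4
grip_force: 68.5
```

```bash
python3 - <<'E'
from lid import *
s=sense();print(s['time'],s['tool_pos'],s['tcp_rot'],s['finger_gap'],s['grip_force'],s['ft_force'],s['wrist_torque'])
c=camera_params('top');im=snapshot('top');cv2.imwrite('pics/t2.png',im)
h=cv2.cvtColor(im,cv2.COLOR_BGR2HSV)
cv2.imwrite('pics/t2c.png',cv2.resize(im[130:260,150:450],None,fx=2.6,fy=2.6,interpolation=cv2.INTER_CUBIC))
for l,px in {'loose_case':(278,204),'blue_neighbour':(358,192)}.items():
    b=best('top',l,px);print(l,b['at'],b['pixels'].sum())
E
```

```text
6.6 [622.14811361  53.45936575 128.17843766] [-179.90162596   34.97260914 -174.30127726] 17.43820100695929 68.50846409797668 [ 1.20310964  0.20670218 -4.36374847] [-0.03302198  0.70031596 -0.02774627]
loose_case [277.6, 180.5] 1109
blue_neighbour [359.5, 190.9] 3075
```

View pics/t2c.png

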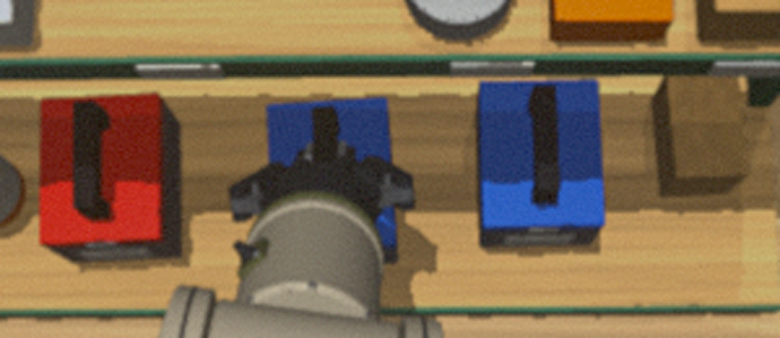

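```bash
python3 - <<'E'
from h import *
s=sense(); cmd(s['tool_pos']+[20,-62.4,0],Rt(.032,35))
E
```

```text
dp [-0.0561 -0.3203  0.0398] ang [ 0.0118 -0.0001  0.0176]
```

{"api": "step_arm", "payload": {"targets": [{"dp": [-0.01,-0.05,0.007],"angular": [0.002,0,0.003],"fingers": 1},{"dp": [-0.02,-0.1,0.013],"angular": [0.004,0,0.006],"fingers": 1},{"dp": [-0.03,-0.15,0.02],"angular": [0.006,0,0.009],"fingers": 1},{"dp": [-0.038,-0.2,0.026],"angular": [0.008,0,0.012],"fingers": 1},{"dp": [-0.046,-0.25,0.032],"angular": [0.01,0,0.015],"fingers": 1},{"dp": [-0.052,-0.29,0.036],"angular": [0.011,0,0.0165],"fingers": 1},{"dp": [-0.056,-0.32,0.04],"angular": [0.0118,0,0.0176],"fingers": 1},{"dp": [-0.056,-0.32,0.04],"angular": [0.0118,0,0.0176],"fingers": 1}]}}

```text
time: 7.75
tool_pos: [642.6, -9.2, 128.6]
tcp_rot: [-180.0, 35.0, -178.2]
ft_force: [-0.5, -0.3, -4.8]
finger_gap: 17.0
grip_force: 68.6
```

```bash
python3 - <<'E'
from lid import *
s=sense();print(s['time'],s['tool_pos'],s['tcp_rot'],s['finger_gap'],s['grip_force'],s['ft_force'],s['wrist_torque'])
for n in ['wrist','top','side']: 
    cv2.imwrite(f'pics/{n}3.png',snapshot(n))
a=cv2.imread('pics/wrist3.png');b=cv2.imread('pics/side3.png')
b=cv2.resize(b[140:320,200:380],(480,480),interpolation=cv2.INTER_CUBIC)
cv2.imwrite('pics/ab3.png',cv2.resize(np.hstack([a,b]),(800,343)))
E
```

```text
7.75 [642.6190151   -9.17522916 128.58747624] [-179.99999606   35.02621011 -178.19675696] 16.958583470333096 68.6059820652008 [-0.48443484 -0.25139516 -4.76271541] [-0.0207638   0.73937106  0.00897907]
```

View pics/ab3.png

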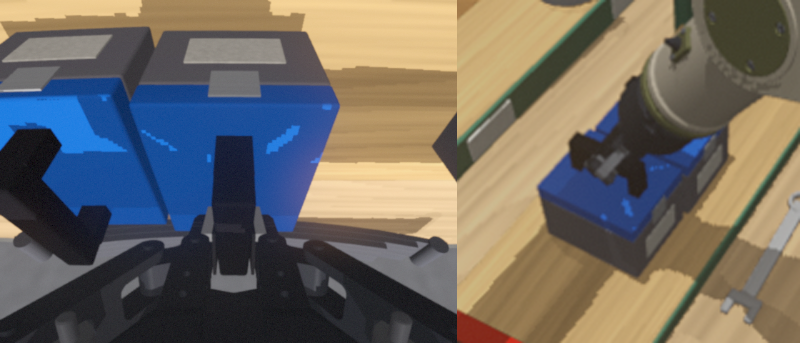

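The wrist view shows the loose case right next to the neighbour with a small gap, and the front edges look nearly level. I'll lower it close to the deck and measure the lid corners.

{"api": "step_arm", "payload": {"targets": [{"dp": [0.005,0,0.007],"angular": [0,0,0],"fingers": 1},{"dp": [0.01,0,0.014],"angular": [0,0,0],"fingers": 1},{"dp": [0.0145,0,0.0205],"angular": [0,0,0],"fingers": 1},{"dp": [0.0172,0,0.0246],"angular": [0,0,0],"fingers": 1},{"dp": [0.0185,0,0.0265],"angular": [0,0,0],"fingers": 1},{"dp": [0.0195,0,0.028],"angular": [0,0,0],"fingers": 1},{"dp": [0.02,0,0.0288],"angular": [0,0,0],"fingers": 1},{"dp": [0.02,0,0.0288],"angular": [0,0,0],"fingers": 1}]}}

```text
time: 8.9
tool_pos: [643.4, -8.7, 122.9]
tcp_rot: [-180.0, 35.1, -178.1]
ft_force: [-4.5, 2.5, 4.9]
finger_gap: 16.8
grip_force: 70.2
```

```bash
python3 - <<'E'
from lid import *
s=sense();print(s['time'],s['tool_pos'],s['tcp_rot'],s['finger_gap'],s['grip_force'],s['ft_force'],s['wrist_torque'])
a=snapshot('wrist');cv2.imwrite('pics/wrist4.png',a)
cv2.imwrite('pics/w4c.png',cv2.resize(a[20:340,0:480],(795,530),interpolation=cv2.INTER_CUBIC))
E
```

```text
8.9 [643.36448593  -8.74683754 122.87408712] [-179.98081015   35.14781712 -178.14922149] 16.819565221217584 70.18047451972961 [-4.4873687   2.46550565  4.9190344 ] [0.1384157  0.36164725 0.15717212]
```

View pics/w4c.png

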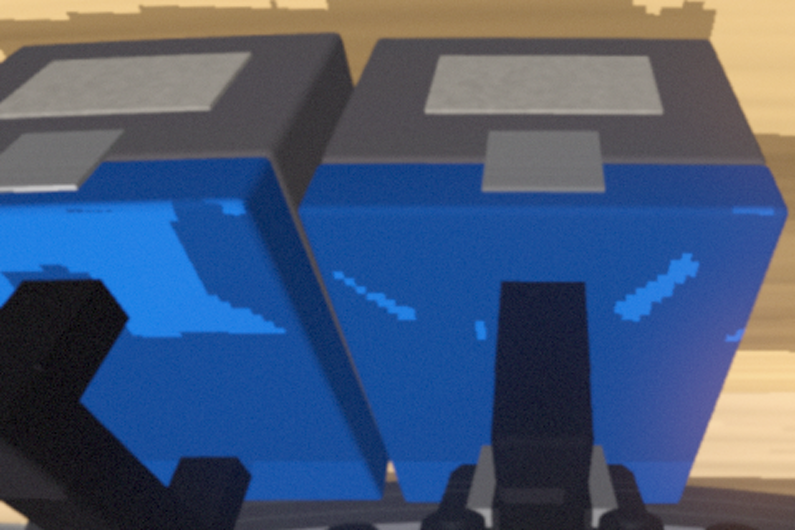

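```bash
python3 - <<'E'
from lid import *
np.set_printoptions(precision=1,suppress=True)
c=camera_params('wrist');s=sense()
f=lambda p:(p[0]/1.656,p[1]/1.656+20)
for n,p,z in [('N front top +y',(245,201),105),('N back top +y',(383,498),105),('N front bot +y',(340,34),20),
 ('L front top -y',(302,207),105),('L front top +y',(787,212),105),('L back -y',(405,502),105),('L back +y',(682,502),105),('L fb -y',(378,39),20),('L fb +y',(712,40),20),('N front edge',(30,205),105)]:
    print(n,atz(c,f(p),z))
E
```

```text
N front top +y [572.4 -66.3 105. ]
N back top +y [690.2 -60.5 105. ]
N front bot +y [574.  -67.4  20. ]
L front top -y [573.5 -55.7 105. ]
L front top +y [571.7  37.5 105. ]
L back -y [692.8 -53.3 105. ]
L back +y [689.9  42.8 105. ]
L fb -y [575.1 -56.7  20. ]
L fb +y [572.2  39.3  20. ]
N front edge [ 574.  -108.9  105. ]
```

Heights and sizes check out: the loose case measures 119 × 94–96 mm. The gap is about 8–10 mm, the loose case sits 1.5 mm too deep, and the relative yaw is about 0.01–0.02. I'll unload slightly, slide it over and press lightly.

{"api": "step_arm", "payload": {"targets": [{"dp": [0.0024,0,-0.0097],"angular": [-0.0022,0,-0.0031],"fingers": 1},{"dp": [0.0024,-0.01,-0.0097],"angular": [-0.0022,0,-0.0031],"fingers": 1},{"dp": [0.0024,-0.02,-0.0097],"angular": [-0.0022,0,-0.0031],"fingers": 1},{"dp": [0.0024,-0.03,-0.0097],"angular": [-0.0022,0,-0.0031],"fingers": 1},{"dp": [0.0024,-0.04,-0.0097],"angular": [-0.0022,0,-0.0031],"fingers": 1},{"dp": [0.0024,-0.048,-0.0097],"angular": [-0.0022,0,-0.0031],"fingers": 1},{"dp": [0.0024,-0.055,-0.0097],"angular": [-0.0022,0,-0.0031],"fingers": 1},{"dp": [0.0024,-0.055,-0.0097],"angular": [-0.0022,0,-0.0031],"fingers": 1}]}}

```text
time: 9.95
tool_pos: [641.5, -18.5, 123.1]
tcp_rot: [179.9, 35.0, -177.5]
ft_force: [0.7, 11.2, 1.5]
finger_gap: 16.7
grip_force: 69.6
```

```bash
python3 - <<'E'
from lid import *
s=sense();print(s['time'],s['tool_pos'],s['tcp_rot'],s['finger_gap'],s['grip_force'],s['ft_force'],s['wrist_torque'])
a=snapshot('wrist');cv2.imwrite('pics/wrist5.png',a)
cv2.imwrite('pics/w5c.png',cv2.resize(a[20:340,0:480],(795,530),interpolation=cv2.INTER_CUBIC))
E
```

```text
9.95 [641.54491508 -18.53226701 123.11811794] [ 179.8771636    35.03988644 -177.49715808] 16.73143329753354 69.59214806556702 [ 0.70220502 11.1725085   1.54605872] [1.41723868 0.05101311 0.99854941]
```

View pics/w5c.png

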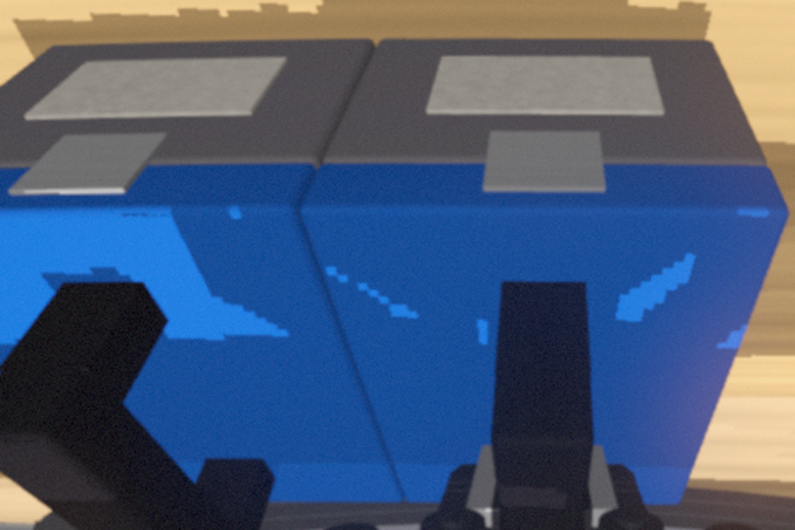

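The cases are flush along the seam from (375,40) to (403,500), and the front edges line up. The deck carries the weight. Opening, then backing out.

{"api": "step_arm", "payload": {"targets": [{"dp": [0,0,0],"angular": [0,0,0],"fingers": 0.3},{"dp": [0,0,0],"angular": [0,0,0],"fingers": 0.3},{"dp": [0,0,0],"angular": [0,0,0],"fingers": 0.3},{"dp": [0,0,0],"angular": [0,0,0],"fingers": 0.3},{"dp": [0,0,-0.1],"angular": [0,0,0],"fingers": 0.3},{"dp": [0,0,-0.25],"angular": [0,0,0],"fingers": 0.3},{"dp": [0,0,-0.45],"angular": [0,0,0],"fingers": 0.3},{"dp": [0,0,-0.65],"angular": [0,0,0],"fingers": 0.3}]}}

```text
time: 11.0
tool_pos: [566.0, -23.2, 230.1]
tcp_rot: [-180.0, 35.0, -177.5]
ft_force: [0.5, -0.6, 0.1]
finger_gap: 59.7
grip_force: 0.0
```

```bash
python3 - <<'E'
from lid import *
s=sense();print(s['time'],s['tool_pos'],s['finger_gap'],s['ft_force'])
a=snapshot('wrist');b=snapshot('top');c=camera_params('top')
cv2.imwrite('pics/w6.png',cv2.resize(np.hstack([a,b]),(800,300)))
for i,n in ((cv2.imread('pics/top0.png'),'0'),(b,'6')):
    print(n,[lidfit([(c,seg(i))],p) for p in ([[634,-113,20,.03]] if n=='0' else [[634,-115,20,.03]])])
E
```

```text
11.0 [566.01145284 -23.20665047 230.09557945] 59.722466217721895 [ 0.50351295 -0.56146525  0.12279337]
0 [(array([ 636.3, -112.7,    5.1,   76.5]), np.float64(0.081))]
6 [(array([ 636.5, -112.4,    7.3,   64.8]), np.float64(0.414))]
```

View pics/w6.png

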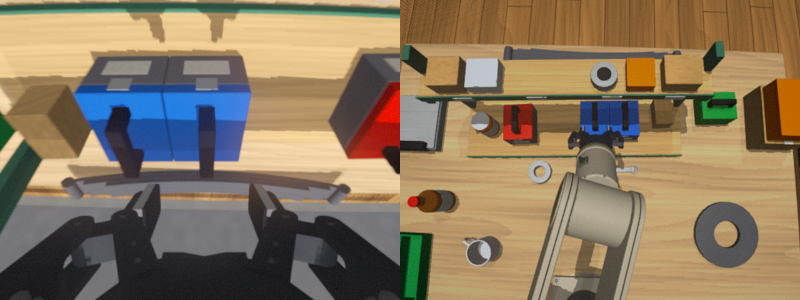

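Both cases stand flush and level with the seam at about (165,120), and the gripper is clear.

```bash
python3 -c "
from bench import *
print(hand_in())"
```

```text
the job is handed in; nothing more can be done
None
```

I butted the loose blue case flush against the other blue case, with the front faces level and both standing on the deck. I then let go, backed the gripper clear and handed the job in at about 11 s; no verdict came back.

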